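# Drive the worn bushing out of the slicer pulley

### The job

The ham slicer's drive pulley is clamped on the knock-out bridge with its worn bushing still stuck in the hub. Take the steel ejector rod from its stand, push it down through the hub's bore and press the bushing steadily all the way out until it sits on the bridge's base plate, feeling for the stop and never ramming or forcing the rod; then draw the rod out, hang it back in its stand as it was and let go. Leave the jar, paper tub, screwdriver and sharpening stone where they are.

Things in the scene. Friction and masses are not known exactly. Their poses are not given: they have to be found in the camera images.
- bridge: Fixed dark steel bridge: base plate 130 x 100 x 10 mm (long side x), cheeks 30 mm high at y +-43, and clamped on them an aluminium belt pulley 110 mm across (40 to 58 mm above the table) with an upright hub 52 mm across, 105 mm high. Rim clamps at y +-48 reach 72 mm. All rigid. Origin: centre of the underside, below the bore's axis; z up. Over 35 N of push damages the bushing, over 50 N the hub.
- bore_mouth (a point): Centre of the upper mouth of the hub's vertical through-bore, on the hub's flat top, 105 mm above the table. The bore is 14 mm across with a square, unchamfered edge; 41 mm below the mouth it widens into the bushing's seat, 24 mm across.
- bushing (a joint): How far (m) the brass bushing (24 across, 22 mm high) is driven down. 0: underside flush with the pulley's, top face 43 mm below the bore's mouth. Starts at 0 to 0.006. At 0.030 it is out and stands on the base plate's thin firm pad, a dead stop, top face 73 mm below the mouth. The rod cannot pass it. Friction holds it with 16 N all along (plus 0.6 N per 10 mm/s of speed); it stays where it is left.
- rack: Fixed stainless stand for the rod: a plate 100 x 80 x 6 mm on four thin legs, its top 100 mm above the table. Origin: on the table under the middle of the plate; z up.
- rack_hole (a point): Centre of the stand's only hole, 20 mm across, at the plate's upper face, 100 mm above the table. The rod hangs in it by its flange.
- rod_grip (a point): Middle of the handle of the ejector rod: loose, round, about 180 g, hanging upright. Steel shaft 12 mm across, 95 long, square-ended; above it a flange 34 across, 6 thick; above that a black handle 24 across, 46 high, to grasp. This point is 124 mm above the tip, 23 above the flange's top; 29 mm above the stand's plate when it hangs there. z points up the rod.
- rod_tip (a point): Centre of the lower end of the ejector rod's shaft; z along the rod towards its handle.
- jar_mid (a point): Middle of a small glass jar with a lid, 56 mm across and 70 mm high, standing on the table. Not to be moved.
- tub_mid (a point): Middle of an empty paper tub, 76 mm across the rim and 50 mm high, standing on the table. Not to be moved.
- screwdriver_grip (a point): Handle of a screwdriver lying on the table. Not to be moved.
- stone_mid (a point): Middle of a grey sharpening stone, 60 x 150 x 25 mm, lying on the table. Not to be moved.
Mind the look-alikes: they are no part of the job. What is shaped like the part that bears rod_grip but green is not meant.

How it is judged:
On the way, in this order (a step that is already met when the one before it is completed fails the run):
1. the rod's tip is in the hub's bore, at least 15 mm deep (z of rod_tip in the frame of bore_mouth below -0.015 m and horizontal distance between rod_tip and bore_mouth below 0.004 m), for 0.1 s.
2. the rod, in the bore, has driven the bushing to within 1.5 mm of its stop on the base plate (value of joint bushing above 0.0285 m and z of rod_tip in the frame of bore_mouth below -0.064 m), for 0.1 s.
At the end, for the whole second after the job is handed in: The bushing is within 1.5 mm of its stop on the base plate, and the rod hangs at rest in its stand: flange down on the plate within 3 mm, upright within 0.08 rad, tip within 8 mm of the hole's axis (value of joint bushing above 0.0285 m and horizontal distance between rod_tip and rack_hole below 0.008 m and z of rod_grip in the frame of rack_hole between 0.025 and 0.032 m and angle between rod_grip's own z axis and vertical below 0.08 rad and linear speed of rod below 0.02 m/s); the robot touches nothing.
It fails at once if the rod presses on the bushing with more than 35 N (contact force between rod and bushing above 35 N).
It fails at once if the rod is forced against the hub or the bridge: more than 50 N in all (contact force between rod and bridge above 50 N).
It fails at once if a bystander is moved by more than 20 mm (distance of any of jar_mid, tub_mid, screwdriver_grip, stone_mid from where it was at the start of the episode above 0.02 m).
It also fails if it takes over 64 s, if anything falls off the work surface, if the arm or the gripper's body presses on something with over 40 N, if the wrist force passes 120 N, or if a joint passes its speed limit or range.

### The arm

A 6-joint arm with a two-finger parallel gripper is mounted at the origin on the work surface. World frame = base frame: x ahead of the robot, y to its left, z up, the work surface at z = 0. Lengths are in m, angles in rad, forces in N, time in s.
With the tool pointing down it reaches from about 0.35 to 0.775 m from the base axis. Payload 5.5 kg.
Tool frame: the origin (TCP) lies midway between the tips of the shut fingers; the grasp point (between the pads) lies 19 mm behind it; z points along the fingers, y is the line along which they close (so a half turn about z gives the same grasp; the last joint's range is limited). The gripper opens to 85 mm and grips with 20 to 120 N. Pads are 22 mm wide; open, the fingers measure 114 mm over their backs; the gripper's body (76 mm by 85 mm) begins 54 mm behind the grasp point. The pads swing forward as they close: fully open they stand 13 mm farther back than shut.
Start: joints at [-0.14, 0.313, 0.046, 1.304, 0, 1.431], TCP at [0.575, -0, 0.203] pointing down, gripper open.
Joint ranges: [-2.76, 2.76], [-0.86, 1.69], [-1.03, 1.26], [-2.2, 2.34], [-1.47, 1.5], [-3.14, 3.14]. Speed limits (rad/s): [2.57, 2.57, 3.14, 3.14, 3.14, 3.14].

### API

Orientations are given as a unit quaternion [w, x, y, z].
In Python, from workcell import env gives the robot as it stands. The module is installed in compiled form; this text tells all that it offers.
- The arm moves only by the tool servo_tool, never from a script. Its argument "increments" is a list of rows, each an object of numbers: "grip": the closure, from 0 (fully open) to 1 (shut); "x", "y", "z": the shift along the tool's x, y, z in mm; "roll": the turn about the tool's z in degrees. In form: [{"grip": .., "x": .., "y": .., "z": .., "roll": ..}, ...]. A call has 1 to 5 rows; each row shifts and turns the commanded pose from where the row before left it, along the tool's axes as they then stand; what a row does not reach is not made up. A row lasts 1/12 s, in which the tool goes at most 41.7 mm and 7.16 degrees, less where a joint would pass 70% of its speed; a pose out of reach is approached as far as the arm can. A call is refused whole if a number of a shift passes 41.7 or a number of a turn 7.16, either way. A call with a gripper value outside its range is refused whole. The fingers move at their own pace and stop on an object; "grip_force" is the grip in N (left out, the last holds). Time passes only in rows, so rows that do not move let the fingers close. It gives the time, the measured TCP pose, the force, the opening and the grip force at its end, in the units of the state.
- env.get_state(): the state, without advancing time (a new reading comes with each control period).
- env.read_camera(name): name is "scene" or "side" or "wrist"; returns the picture (420x560x3 uint8, red, green, blue); there is no depth.
- env.get_calibration(name): a dict with "vertical_fov" (degrees; the focal length in pixels is half the picture's height over the tangent of half this angle, whatever the lens; pixels are square), "cx", "cy" (the principal point, pixels), "rvec" (rotation vector, rad) and "tvec" (3), from world to camera coordinates, as OpenCV has them; the wrist camera has in their place "tool_from_camera" (4x4, takes a point from camera to tool coordinates, whose origin is the TCP and whose axes are the flange's). Camera axes: x right, y down, z forward; pixel columns grow to the right and rows downward; lengths in m; the calibration is good to about 2 mm. A picture is of the moment at which its call begins: read the wrist's pose just before it. get_calibration takes no time and is no camera call.
- env.hand_in(): hands the job in; it is judged then, once.
The state is a dict: "clock": time; "joint_pos": joint angles; "qvel": joint speeds; "tau": joint torques, N m; "tcp_pos": TCP position; "orientation": TCP orientation; "wrist_force": force on the tool from outside, world axes, zero at the start; "ft_torque": the same for the moment, N m; "finger_gap": finger opening in m; "grip_force": force on a finger pad.
Only numpy, scipy, OpenCV 4.12 (cv2) and the standard library are available. Lean on these libraries where they do the work, as an engineer would, in place of code of your own. Each camera call takes 0.05 s, during which the arm holds its last target. There are 200 camera calls.

## Working session

There is one attempt and no reset: what is moved stays moved. The work goes in short steps, Python scripts to look and compute and a tool call to move; the robot and the scene stay as the last step left them, time stands still between calls to the robot, and variables do not carry over. Pictures are saved under pics/ and viewed, at most 10 in all, crops included, and the job is handed in when it is done.

Besides the shell and the picture viewer there is one more tool, called after "Request:" by a JSON object that holds its "method" and its "body". servo_tool: Moves the arm, as the interface text tells. Its arguments: {"type":"object","properties":{"increments":{"type":"array"},"grip_force":{"type":"number"}},"required":["increments"]}

```bash
mkdir -p pics; python3 - <<'E'
from workcell import env
import cv2,numpy as np
s=env.get_state();print({k:np.round(v,4).tolist() for k,v in s.items()})
for n in("scene","side","wrist"):
    cv2.imwrite(f"pics/{n}0.png",env.read_camera(n)[:,:,::-1]);print(n,env.get_calibration(n))
a=cv2.imread("pics/scene0.png");b=cv2.imread("pics/side0.png")
E
```

```text
{'clock': 0.0, 'joint_pos': [-0.1396, 0.314, 0.045, 1.3036, 0.0, 1.4312], 'qvel': [0.0008, 0.0012, -0.0008, -0.0011, 0.0002, -0.0002], 'tau': [-0.0029, -48.0629, 29.8531, 0.0195, -0.0004, -0.0], 'tcp_pos': [0.5744, 0.0001, 0.2024], 'orientation': [-0.0007, 0.7071, 0.7071, -0.0005], 'wrist_force': [0.0034, 0.5834, -0.2841], 'ft_torque': [-0.0323, 0.0111, 0.0108], 'grip_force': 0.0, 'finger_gap': 0.0857}
scene {'vertical_fov': 50.41737497998402, 'cx': 272.9429163693639, 'cy': 213.85108608323858, 'rvec': array([ 2.28785113,  0.89493802, -0.34621366]), 'tvec': array([-0.40760818, -0.22983982,  1.54989876])}
side {'vertical_fov': 48.24077043385265, 'cx': 275.5619361378306, 'cy': 211.91255217565993, 'rvec': array([ 0.16271802, -2.70143644,  1.50187946]), 'tvec': array([0.61353994, 0.11402583, 1.08506143])}
wrist {'vertical_fov': 58.22657843271342, 'cx': 282.6581577122926, 'cy': 211.70316338795107, 'tool_from_camera': array([[ 1.67985178e-03, -9.58647093e-01, -2.84592567e-01,
         7.25660005e-02],
       [ 9.99998379e-01,  1.79472531e-03, -1.42867935e-04,
        -2.57464251e-04],
       [ 6.47725414e-04, -2.84591865e-01,  9.58648554e-01,
        -1.71776924e-01],
       [ 0.00000000e+00,  0.00000000e+00,  0.00000000e+00,
         1.00000000e+00]])}
```

View pics/scene0.png

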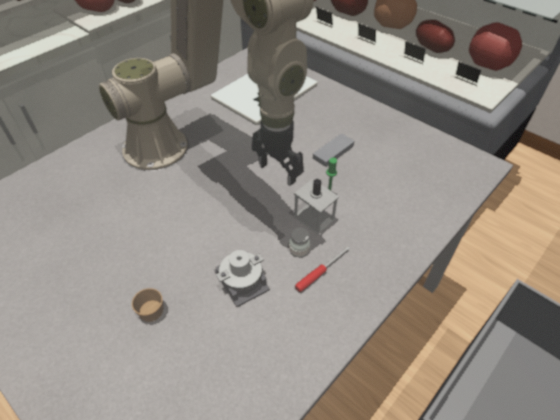

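View pics/side0.png

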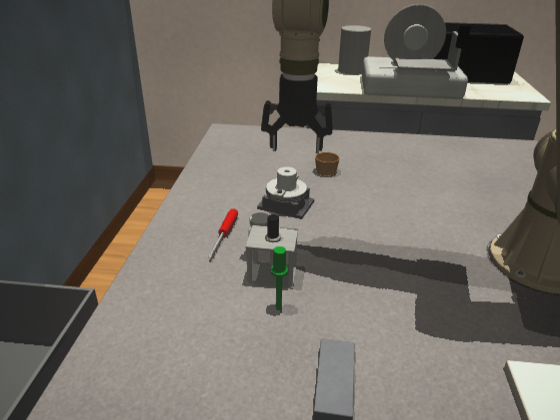

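The scene view shows the rod's black handle near (317,187), the hub top near (239,258) and the green decoy near (332,166). The side view has the handle near (273,227), the hub top near (287,172) and the decoy near (280,262). I'll enlarge these areas for exact pixels.

```bash
python3 - <<'E'
import cv2,numpy as np
a=cv2.imread("pics/scene0.png");b=cv2.imread("pics/side0.png")
def c(i,x,y,w,h):return cv2.resize(i[y:y+h,x:x+w],(400,300),interpolation=cv2.INTER_CUBIC)
cv2.imwrite("pics/crop.png",np.vstack([np.hstack([c(a,290,165,60,45),c(a,210,240,60,45)]),np.hstack([c(b,240,205,60,45),c(b,255,155,60,45)])]))
E
```

```text
(no output)
```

View pics/crop.png

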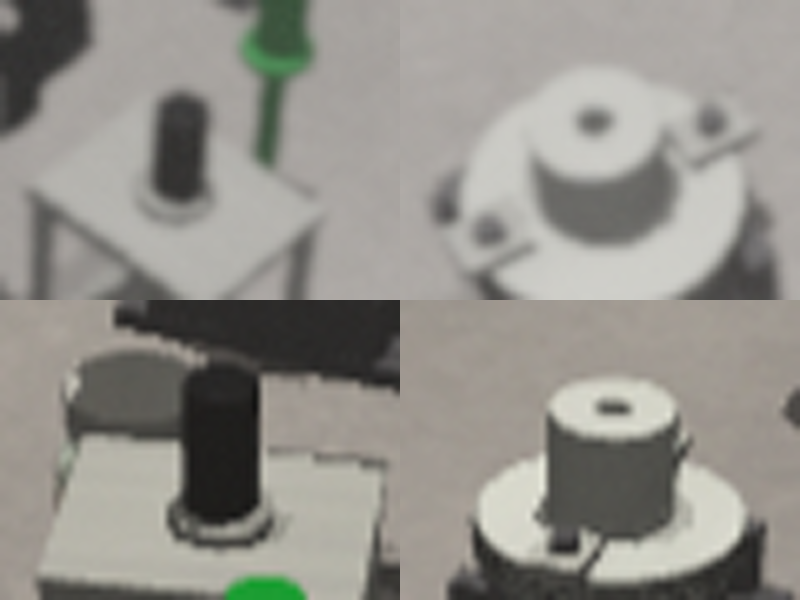

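Enlarged, the handle top's centre is at scene (317.4,180.9) and side (273.3,216.7), and the bore mouth at scene (239.2,258.3) and side (287,171). The rod stands alone in the plate, and the decoy stands separately behind it.

```bash
cat >h.py <<'E'
from workcell import env
import cv2,numpy as np
from scipy.spatial.transform import Rotation as R
def K(c):
    f=210/np.tan(np.radians(c["vertical_fov"]/2));return np.array([[f,0,c["cx"]],[0,f,c["cy"]],[0,0,1]])
def P(n):
    c=env.get_calibration(n)
    if n!="wrist":return K(c)@np.c_[R.from_rotvec(c["rvec"]).as_matrix(),c["tvec"]]
    s=env.get_state();T=np.eye(4);T[:3,:3]=R.from_quat(s["orientation"],scalar_first=True).as_matrix();T[:3,3]=s["tcp_pos"]
    return K(c)@np.linalg.inv(T@c["tool_from_camera"])[:3]
def tri(p,q):
    X=cv2.triangulatePoints(P("scene"),P("side"),np.array(p,float),np.array(q,float)).ravel();return X[:3]/X[3]
def atz(M,p,z):
    A=np.c_[M[:,:2],-np.array([p[0],p[1],1.])];return np.linalg.solve(A,-(M[:,2]*z+M[:,3]))[:2]
E
python3 - <<'E'
from h import *
for n,p,q,z in(("top",(317.4,180.9),(273.3,216.7),.152),("bore",(239.2,258.3),(287,171),.105),("green",(332.5,160.5),(280,250),.15),("jarlid",(299.5,236),(262,218),.07)):
    print(n,tri(p,q).round(4),atz(P("scene"),p,z).round(4),atz(P("side"),q,z).round(4))
M=P("wrist")
E
```

```text
top [0.6084 0.1264 0.1517] [0.6074 0.1261] [0.6092 0.1277]
bore [ 0.6082 -0.177   0.1028] [ 0.6088 -0.1781] [ 0.6083 -0.1721]
green [0.5835 0.2268 0.1439] [0.5858 0.2211] [0.5839 0.2359]
jarlid [0.6519 0.0016 0.0646] [ 0.6564 -0.0014] [0.6494 0.0088]
```

View pics/wrist0.png

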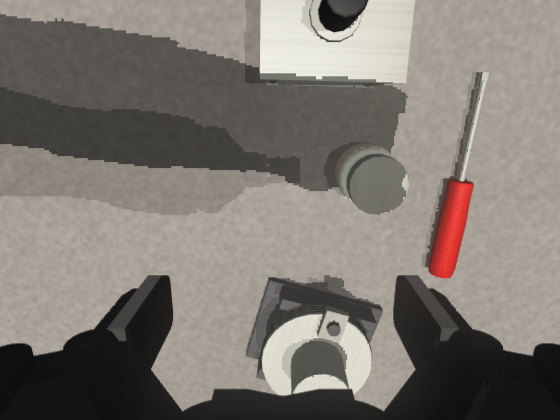

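The wrist view has the hub at the bottom (about 320,380), the jar at (378,182) and the handle at the top edge (345,5). I'll go over the bore first for a close measurement, then over the handle at the same relative offset so that camera bias cancels.

Request:
{"method": "servo_tool", "body": {"increments": [{"grip": 0,"x": -35.4,"y": 6.8,"z": 8.6,"roll": 0},{"grip": 0,"x": -35.4,"y": 6.8,"z": 8.6,"roll": 0},{"grip": 0,"x": -35.4,"y": 6.8,"z": 8.6,"roll": 0},{"grip": 0,"x": -35.4,"y": 6.8,"z": 8.6,"roll": 0},{"grip": 0,"x": -35.4,"y": 6.8,"z": 8.6,"roll": 0}]}}

```text
clock: 0.57
tcp_pos: [0.609, -0.1784, 0.1596]
orientation: [-0.0, 0.707, 0.707, -0.0]
wrist_force: [0.3, 0.7, -0.1]
finger_gap: 0.0856
grip_force: 0.0
```

Request:
{"method": "servo_tool", "body": {"increments": [{"grip": 0,"x": 0,"y": 0,"z": 0,"roll": 0},{"grip": 0,"x": 0,"y": 0,"z": 0,"roll": 0},{"grip": 0,"x": 0,"y": 0,"z": 0,"roll": 0}]}}

```text
clock: 0.82
tcp_pos: [0.6085, -0.1768, 0.1598]
orientation: [-0.001, 0.707, 0.707, -0.0]
wrist_force: [0.5, 1.0, -0.1]
finger_gap: 0.0854
grip_force: 0.0
```

```bash
cat >>h.py <<'E'
def look(n,c=None,k=1,z=None):
    s=env.get_state();M=P("wrist");i=env.read_camera("wrist")[:,:,::-1]
    cv2.imwrite(f"pics/{n}_full.png",i);np.save(f"pics/{n}.npy",M)
    if c:x,y,w,h=c;i=cv2.resize(i[y:y+h,x:x+w],None,fx=k,fy=k,interpolation=cv2.INTER_CUBIC)
    cv2.imwrite(f"pics/{n}.png",i)
    print(np.round(s["tcp_pos"],4),np.round(R.from_quat(s["orientation"],scalar_first=True).as_matrix(),3).tolist(),np.round(s["qvel"],3),s["clock"])
E
python3 -c "
from h import *
look('bore',(180,130,200,150),4)"
```

```text
[ 0.6085 -0.1768  0.1598] [[0.001, 1.0, -0.001], [1.0, -0.001, 0.001], [0.001, -0.001, -1.0]] [ 0.027 -0.019 -0.002  0.002 -0.001 -0.002] 0.8167
```

View pics/bore.png

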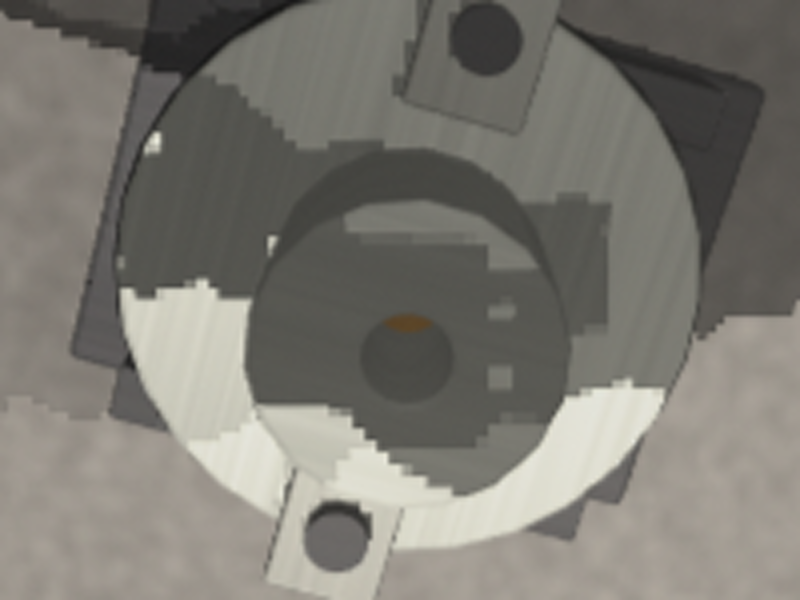

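The bore's centre is at crop (407,358.5), which is full-frame (281.5,219.2); the hub's rim agrees. Next, the handle from the same offset.

Request:
{"method": "servo_tool", "body": {"increments": [{"grip": 0,"x": 37,"y": 0,"z": -10,"roll": 0},{"grip": 0,"x": 37,"y": 0,"z": -10,"roll": 0},{"grip": 0,"x": 38,"y": 0,"z": -9,"roll": 0},{"grip": 0,"x": 38,"y": 0,"z": -9,"roll": 0},{"grip": 0,"x": 38,"y": 0,"z": -9,"roll": 0}]}}

```text
clock: 1.28
tcp_pos: [0.6083, 0.0143, 0.2087]
orientation: [0.0, 0.706, 0.708, 0.0]
wrist_force: [0.4, 0.3, -0.2]
finger_gap: 0.0856
grip_force: 0.0
```

Request:
{"method": "servo_tool", "body": {"increments": [{"grip": 0,"x": 38,"y": 0,"z": 0,"roll": 0},{"grip": 0,"x": 38,"y": 0,"z": 0,"roll": 0},{"grip": 0,"x": 39,"y": 0,"z": 0,"roll": 0},{"grip": 0,"x": 0,"y": 0,"z": 0,"roll": 0},{"grip": 0,"x": 0,"y": 0,"z": 0,"roll": 0}]}}

```text
clock: 1.7
tcp_pos: [0.608, 0.1299, 0.2081]
orientation: [0.0, 0.705, 0.709, 0.0]
wrist_force: [0.0, -0.2, -0.3]
finger_gap: 0.0854
grip_force: 0.0
```

```bash
python3 -c "
from h import *
look('rod',(180,130,200,150),4)
M=np.load('pics/bore.npy');print(atz(M,(281.45,219.25),.105))"
```

```text
[0.608  0.1299 0.2081] [[-0.007, 1.0, 0.001], [1.0, 0.007, 0.0], [0.0, 0.001, -1.0]] [-0.06   0.002 -0.006 -0.003 -0.011 -0.01 ] 1.7
[ 0.60743917 -0.1763831 ]
```

View pics/rod.png

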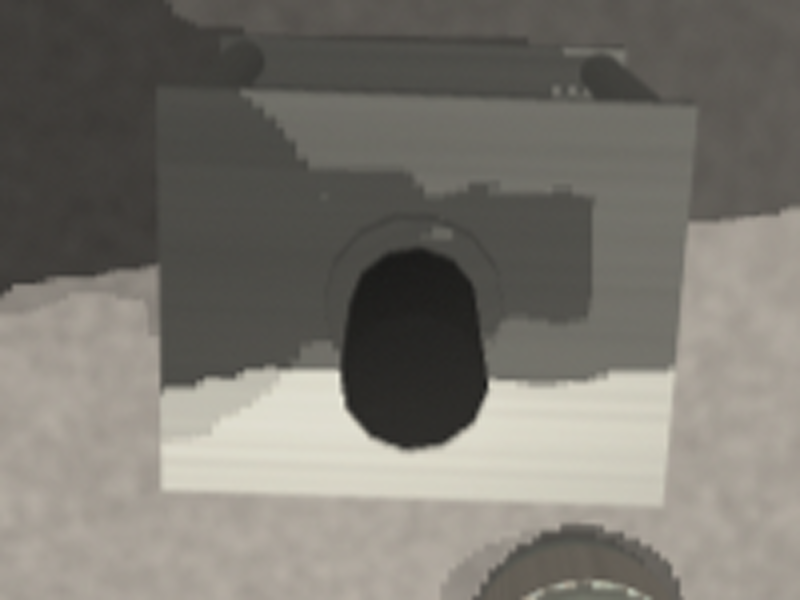

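The handle's top disc is centred at about crop (414.5,380), which is full-frame (283.3,224.7).

```bash
python3 -c "
from h import *
M=np.load('pics/rod.npy');print(atz(M,(283.25,224.7),.152),env.get_state()['tcp_pos'])"
```

```text
[0.60817426 0.12618081] [0.60829032 0.12806287 0.20792983]
```

Request:
{"method": "servo_tool", "body": {"increments": [{"grip": 0,"x": 0,"y": 0,"z": 19,"roll": 0},{"grip": 0,"x": 0,"y": 0,"z": 19,"roll": 0},{"grip": 0,"x": 0,"y": 0,"z": 19,"roll": 0},{"grip": 0,"x": 0,"y": 0,"z": 19,"roll": 0},{"grip": 0,"x": 0,"y": 0,"z": 18,"roll": 0}]}}

```text
clock: 2.17
tcp_pos: [0.6088, 0.1245, 0.1127]
orientation: [0.0, 0.708, 0.707, -0.0]
wrist_force: [-0.4, 1.1, 0.5]
finger_gap: 0.0854
grip_force: 0.0
```

Request:
{"method": "servo_tool", "body": {"increments": [{"grip": 0,"x": 0,"y": 0,"z": 0,"roll": 0},{"grip": 0,"x": 0,"y": 0,"z": 0,"roll": 0},{"grip": 0,"x": 0,"y": 0,"z": 0,"roll": 0}]}}

```text
clock: 2.42
tcp_pos: [0.6096, 0.1252, 0.1146]
orientation: [0.001, 0.707, 0.707, 0.0]
wrist_force: [-0.2, -0.4, 1.1]
finger_gap: 0.0852
grip_force: 0.0
```

Request:
{"method": "servo_tool", "body": {"increments": [{"grip": 0.5,"x": 1,"y": -1,"z": 0,"roll": 0},{"grip": 1,"x": 0,"y": 0,"z": 0,"roll": 0},{"grip": 1,"x": 0,"y": 0,"z": 0,"roll": 0},{"grip": 1,"x": 0,"y": 0,"z": 0,"roll": 0},{"grip": 1,"x": 0,"y": 0,"z": 0,"roll": 0}], "grip_force": 80}}

```text
clock: 2.83
tcp_pos: [0.6083, 0.1271, 0.1137]
orientation: [0.0, 0.707, 0.707, 0.0]
wrist_force: [0.4, 0.8, -0.5]
finger_gap: 0.0257
grip_force: 0.0
```

Request:
{"method": "servo_tool", "body": {"increments": [{"grip": 1,"x": 0,"y": 0,"z": 0,"roll": 0},{"grip": 1,"x": 0,"y": 0,"z": 0,"roll": 0},{"grip": 1,"x": 0,"y": 0,"z": 0,"roll": 0},{"grip": 1,"x": 0,"y": 0,"z": 0,"roll": 0},{"grip": 1,"x": 0,"y": 0,"z": 0,"roll": 0}]}}

```text
clock: 3.25
tcp_pos: [0.6085, 0.1271, 0.1142]
orientation: [0.0, 0.707, 0.707, 0.001]
wrist_force: [-0.9, 0.0, 5.5]
finger_gap: 0.0201
grip_force: 78.3
```

Request:
{"method": "servo_tool", "body": {"increments": [{"grip": 1,"x": 0,"y": 0,"z": -10,"roll": 0},{"grip": 1,"x": 0,"y": 0,"z": -22,"roll": 0},{"grip": 1,"x": 0,"y": 0,"z": -30,"roll": 0},{"grip": 1,"x": 0,"y": 0,"z": -35,"roll": 0},{"grip": 1,"x": 0,"y": 0,"z": -30,"roll": 0}]}}

```text
clock: 3.67
tcp_pos: [0.6074, 0.1269, 0.2418]
orientation: [-0.0, 0.707, 0.707, -0.0]
wrist_force: [0.4, -0.0, -1.6]
finger_gap: 0.0204
grip_force: 78.8
```

Request:
{"method": "servo_tool", "body": {"increments": [{"grip": 1,"x": 0,"y": 0,"z": 0,"roll": 0},{"grip": 1,"x": 0,"y": 0,"z": 0,"roll": 0},{"grip": 1,"x": 0,"y": 0,"z": 0,"roll": 0}]}}

```text
clock: 3.92
tcp_pos: [0.6075, 0.1269, 0.2393]
orientation: [-0.001, 0.707, 0.707, -0.001]
wrist_force: [-0.8, 0.1, -2.9]
finger_gap: 0.0195
grip_force: 78.9
```

```bash
python3 - <<'E'
from h import *
s=env.get_state();print(np.round(s["tcp_pos"],4),s["finger_gap"])
ws=[]
w=env.read_camera("wrist")[:,:,::-1];a=env.read_camera("scene")[:,:,::-1];b=env.read_camera("side")[:,:,::-1]
c=s["tcp_pos"]; 
def crop(n,i):
    p=P(n)@np.r_[c-[0,0,.05],1];p=(p[:2]/p[2]).astype(int);print(n,p)
    x,y=max(p[0]-40,0),max(p[1]-30,0);return cv2.resize(i[y:y+60,x:x+80],(400,300),interpolation=cv2.INTER_CUBIC)
cv2.imwrite("pics/held.png",np.vstack([np.hstack([crop("scene",a),crop("side",b)]),np.hstack([cv2.resize(w,(400,300)),cv2.resize(w[170:320,180:380],(400,300))])]))
E
```

```text
[0.6075 0.1269 0.2393] 0.01954822599529673
scene [318 170]
side [274 200]
```

View pics/held.png

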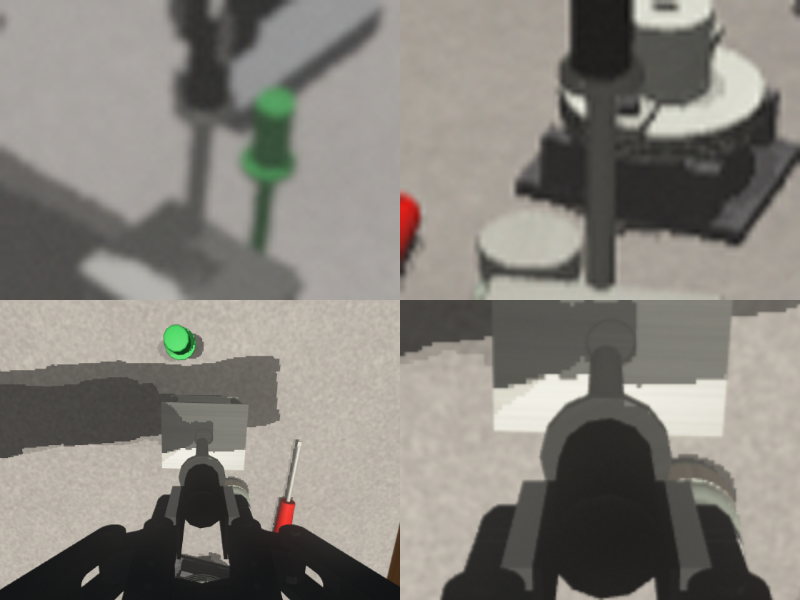

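The rod is held upright and centred: handle and shaft line up in the side view (x about 601 against 600), and the tip is clear of the stand's plate. Moving over the hub.

Request:
{"method": "servo_tool", "body": {"increments": [{"grip": 1,"x": -20,"y": 0,"z": 0,"roll": 0},{"grip": 1,"x": -36,"y": 0,"z": 0,"roll": 0},{"grip": 1,"x": -40,"y": 0,"z": 0,"roll": 0},{"grip": 1,"x": -40,"y": 0,"z": 0,"roll": 0},{"grip": 1,"x": -40,"y": 0,"z": 0,"roll": 0}]}}

```text
clock: 4.48
tcp_pos: [0.607, -0.0502, 0.2388]
orientation: [-0.001, 0.707, 0.707, -0.001]
wrist_force: [1.0, 0.1, -2.2]
finger_gap: 0.0201
grip_force: 78.9
```

Request:
{"method": "servo_tool", "body": {"increments": [{"grip": 1,"x": -40,"y": 0,"z": 0,"roll": 0},{"grip": 1,"x": -40,"y": 0,"z": 0,"roll": 0},{"grip": 1,"x": -30,"y": 0,"z": 0,"roll": 0},{"grip": 1,"x": -12,"y": 0,"z": 0,"roll": 0},{"grip": 1,"x": -4,"y": 0,"z": 0,"roll": 0}]}}

```text
clock: 4.9
tcp_pos: [0.6071, -0.1776, 0.2385]
orientation: [-0.001, 0.708, 0.706, -0.001]
wrist_force: [-0.3, 0.2, -2.0]
finger_gap: 0.0199
grip_force: 78.8
```

Request:
{"method": "servo_tool", "body": {"increments": [{"grip": 1,"x": 0,"y": 0,"z": 0,"roll": 0},{"grip": 1,"x": 0,"y": 0,"z": 0,"roll": 0},{"grip": 1,"x": 0,"y": 0,"z": 0,"roll": 0}]}}

```text
clock: 5.15
tcp_pos: [0.608, -0.1732, 0.2401]
orientation: [-0.0, 0.706, 0.708, 0.0]
wrist_force: [1.5, -0.7, -1.6]
finger_gap: 0.0198
grip_force: 78.8
```

```bash
cat >>h.py <<'E'
def avg(n=8):
    p=[];f=[]
    for _ in range(n):
        s=env.get_state();p.append(s["tcp_pos"]);f.append(s["wrist_force"]);env.read_camera("side")
    print("tcp mm",(np.mean(p,0)*1e3).round(2),"sd",(np.std(p,0)*1e3).round(2),"F",np.mean(f,0).round(2),np.std(f,0).round(2),s["clock"],np.round(s["orientation"],4))
E
python3 - <<'E'
from h import *
avg(8)
look("over",(200,170,160,120),5)
E
```

```text
tcp mm [ 608.18 -173.64  240.47] sd [0.07 0.44 0.14] F [ 0.21  0.24 -1.78] [0.56 0.64 0.59] 5.5 [2.000e-04 7.068e-01 7.074e-01 1.000e-04]
[ 0.6081 -0.1746  0.2405] [[-0.001, 1.0, 0.0], [1.0, 0.001, -0.0], [-0.0, 0.0, -1.0]] [-0.006  0.003  0.     0.     0.     0.   ] 5.55
```

View pics/over.png

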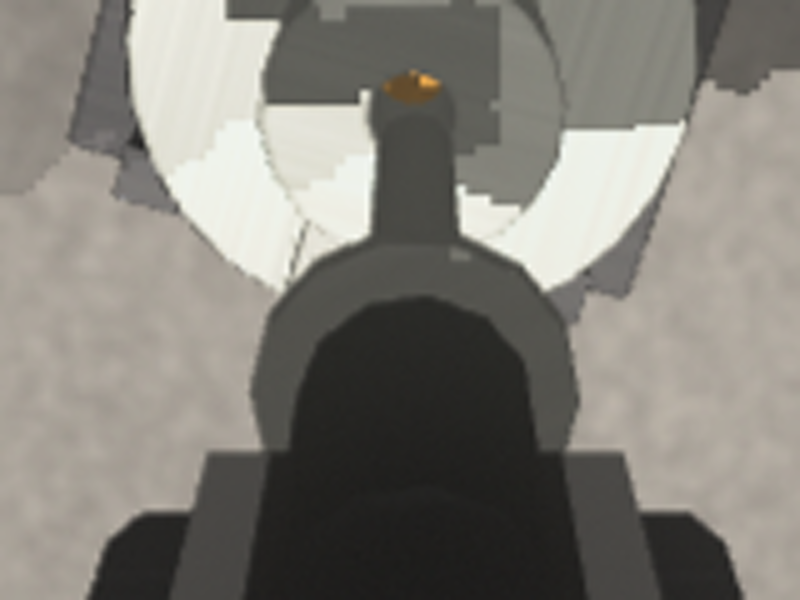

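The bore is visible at crop x 369–455 with its top edge at row 68. The shaft's tip is at x about 377–451 with its top edge at row ~110, just below the bore. I'll compute the lateral offset.

```bash
python3 - <<'E'
from h import *
M=np.load('pics/over.npy')
f=lambda x,y:(200+(x+.5)/5-.5,170+(y+.5)/5-.5)
print("bore far edge",atz(M,f(411.5,68),.105),"-> centre y-7mm")
for z in(.1295,.1315):print("tip far edge",atz(M,f(414,110),z),"-> centre y-6mm")
print(atz(M,f(369,105),.105),atz(M,f(455,105),.105),atz(M,f(377,140),.1305),atz(M,f(451,140),.1305))
i=cv2.imread("pics/over_full.png");g=i[170:290,282].astype(int).sum(1)//3;print(g[:50])
avg(6)
E
```

```text
bore far edge [ 0.60719199 -0.16852974] -> centre y-7mm
tip far edge [ 0.60763554 -0.16982211] -> centre y-6mm
tip far edge [ 0.60763659 -0.16934236] -> centre y-6mm
[ 0.60009686 -0.17485843] [ 0.61447598 -0.17482411] [ 0.6019422  -0.17434505] [ 0.61334983 -0.17431774]
[131 104  95  93  93  92  92  93  93  92  93  93  93  93 115  85  72  73
  74  75  77  79  77  72  72  72  72  72  72  72  73  73  74  73  73  73
  73  73  72  73  72  72  72  72  72  72  71  70  73  84]
tcp mm [ 608.06 -174.94  240.36] sd [0.03 0.13 0.05] F [-0.17  0.45 -2.01] [0.45 0.5  0.5 ] 5.85 [0.     0.7072 0.7071 0.    ]
```

The offset is about 0.4 mm in world x and almost nothing in y, within the 1 mm clearance. Applying it and descending gently.

Request:
{"method": "servo_tool", "body": {"increments": [{"grip": 1,"x": 0,"y": -0.4,"z": 6,"roll": 0},{"grip": 1,"x": 0,"y": 0,"z": 8,"roll": 0},{"grip": 1,"x": 0,"y": 0,"z": 5,"roll": 0},{"grip": 1,"x": 0,"y": 0,"z": 2,"roll": 0},{"grip": 1,"x": 0,"y": 0,"z": 0,"roll": 0}]}}

```text
clock: 6.32
tcp_pos: [0.607, -0.1748, 0.218]
orientation: [-0.001, 0.707, 0.707, -0.0]
wrist_force: [-0.7, 0.1, -1.7]
finger_gap: 0.0201
grip_force: 78.8
```

Request:
{"method": "servo_tool", "body": {"increments": [{"grip": 1,"x": 0,"y": 0,"z": 1,"roll": 0},{"grip": 1,"x": 0,"y": 0,"z": 1,"roll": 0},{"grip": 1,"x": 0,"y": 0,"z": 1,"roll": 0},{"grip": 1,"x": 0,"y": 0,"z": 1,"roll": 0},{"grip": 1,"x": 0,"y": 0,"z": 1,"roll": 0}]}}

```text
clock: 6.73
tcp_pos: [0.6078, -0.1751, 0.2144]
orientation: [0.0, 0.707, 0.707, 0.0]
wrist_force: [-0.3, -0.7, -2.1]
finger_gap: 0.0197
grip_force: 78.8
```

Request:
{"method": "servo_tool", "body": {"increments": [{"grip": 1,"x": 0,"y": 0,"z": 1,"roll": 0},{"grip": 1,"x": 0,"y": 0,"z": 1,"roll": 0},{"grip": 1,"x": 0,"y": 0,"z": 1,"roll": 0},{"grip": 1,"x": 0,"y": 0,"z": 1,"roll": 0},{"grip": 1,"x": 0,"y": 0,"z": 0,"roll": 0}]}}

```text
clock: 7.15
tcp_pos: [0.6075, -0.175, 0.21]
orientation: [-0.0, 0.707, 0.707, -0.0]
wrist_force: [-1.3, -0.3, -2.0]
finger_gap: 0.0202
grip_force: 78.8
```

The tip is in the bore with no contact force. Continuing.

Request:
{"method": "servo_tool", "body": {"increments": [{"grip": 1,"x": 0,"y": 0,"z": 2,"roll": 0},{"grip": 1,"x": 0,"y": 0,"z": 3,"roll": 0},{"grip": 1,"x": 0,"y": 0,"z": 3,"roll": 0},{"grip": 1,"x": 0,"y": 0,"z": 3,"roll": 0},{"grip": 1,"x": 0,"y": 0,"z": 2,"roll": 0}]}}

```text
clock: 7.57
tcp_pos: [0.6074, -0.1749, 0.1967]
orientation: [-0.0, 0.707, 0.707, -0.0]
wrist_force: [-0.2, -0.6, -1.8]
finger_gap: 0.0205
grip_force: 78.8
```

Request:
{"method": "servo_tool", "body": {"increments": [{"grip": 1,"x": 0,"y": 0,"z": 3,"roll": 0},{"grip": 1,"x": 0,"y": 0,"z": 3,"roll": 0},{"grip": 1,"x": 0,"y": 0,"z": 3,"roll": 0},{"grip": 1,"x": 0,"y": 0,"z": 3,"roll": 0},{"grip": 1,"x": 0,"y": 0,"z": 2,"roll": 0}]}}

```text
clock: 7.98
tcp_pos: [0.6075, -0.175, 0.1828]
orientation: [-0.0, 0.707, 0.707, -0.0]
wrist_force: [-0.5, -0.1, -1.5]
finger_gap: 0.0199
grip_force: 78.8
```

```bash
python3 -c "
from h import *
avg(6)"
```

```text
tcp mm [ 607.52 -174.97  182.99] sd [0.14 0.05 0.35] F [-0.16 -0.09 -1.99] [0.37 0.38 0.52] 8.2333 [2.000e-04 7.071e-01 7.071e-01 1.000e-04]
```

Request:
{"method": "servo_tool", "body": {"increments": [{"grip": 1,"x": 0,"y": 0,"z": 2,"roll": 0},{"grip": 1,"x": 0,"y": 0,"z": 2,"roll": 0},{"grip": 1,"x": 0,"y": 0,"z": 2,"roll": 0},{"grip": 1,"x": 0,"y": 0,"z": 2,"roll": 0},{"grip": 1,"x": 0,"y": 0,"z": 1,"roll": 0}]}}

```text
clock: 8.7
tcp_pos: [0.6075, -0.1749, 0.1738]
orientation: [-0.0, 0.707, 0.707, -0.0]
wrist_force: [0.9, 0.3, -1.7]
finger_gap: 0.0204
grip_force: 78.8
```

Request:
{"method": "servo_tool", "body": {"increments": [{"grip": 1,"x": 0,"y": 0,"z": 1,"roll": 0},{"grip": 1,"x": 0,"y": 0,"z": 1,"roll": 0},{"grip": 1,"x": 0,"y": 0,"z": 1,"roll": 0},{"grip": 1,"x": 0,"y": 0,"z": 1,"roll": 0},{"grip": 1,"x": 0,"y": 0,"z": 1,"roll": 0}]}}

```text
clock: 9.12
tcp_pos: [0.6077, -0.1751, 0.1693]
orientation: [0.0, 0.707, 0.707, 0.0]
wrist_force: [0.5, 0.5, -1.3]
finger_gap: 0.0202
grip_force: 78.8
```

Request:
{"method": "servo_tool", "body": {"increments": [{"grip": 1,"x": 0,"y": 0,"z": 1,"roll": 0},{"grip": 1,"x": 0,"y": 0,"z": 1,"roll": 0},{"grip": 1,"x": 0,"y": 0,"z": 1,"roll": 0},{"grip": 1,"x": 0,"y": 0,"z": 1,"roll": 0},{"grip": 1,"x": 0,"y": 0,"z": 1,"roll": 0}]}}

```text
clock: 9.53
tcp_pos: [0.6091, -0.1759, 0.1679]
orientation: [0.003, 0.707, 0.707, 0.001]
wrist_force: [-2.6, 0.5, 14.4]
finger_gap: 0.0202
grip_force: 80.6
```

Contact with the bushing at TCP z of about 168 mm. The arm yields roughly 4 N/mm, so pressing on steadily is safe.

Request:
{"method": "servo_tool", "body": {"increments": [{"grip": 1,"x": 0,"y": 0,"z": 1,"roll": 0},{"grip": 1,"x": 0,"y": 0,"z": 1,"roll": 0},{"grip": 1,"x": 0,"y": 0,"z": 1,"roll": 0},{"grip": 1,"x": 0,"y": 0,"z": 1,"roll": 0},{"grip": 1,"x": 0,"y": 0,"z": 1,"roll": 0}]}}

```text
clock: 9.95
tcp_pos: [0.6091, -0.176, 0.1633]
orientation: [0.003, 0.707, 0.707, 0.001]
wrist_force: [-3.2, 0.3, 14.1]
finger_gap: 0.02
grip_force: 80.6
```

Request:
{"method": "servo_tool", "body": {"increments": [{"grip": 1,"x": 0,"y": 0,"z": 1,"roll": 0},{"grip": 1,"x": 0,"y": 0,"z": 1,"roll": 0},{"grip": 1,"x": 0,"y": 0,"z": 1,"roll": 0},{"grip": 1,"x": 0,"y": 0,"z": 1,"roll": 0},{"grip": 1,"x": 0,"y": 0,"z": 1,"roll": 0}]}}

```text
clock: 10.37
tcp_pos: [0.6091, -0.176, 0.1583]
orientation: [0.003, 0.707, 0.707, 0.001]
wrist_force: [-3.3, 0.6, 14.2]
finger_gap: 0.0201
grip_force: 80.6
```

Request:
{"method": "servo_tool", "body": {"increments": [{"grip": 1,"x": 0,"y": 0,"z": 1,"roll": 0},{"grip": 1,"x": 0,"y": 0,"z": 1,"roll": 0},{"grip": 1,"x": 0,"y": 0,"z": 1,"roll": 0},{"grip": 1,"x": 0,"y": 0,"z": 1,"roll": 0},{"grip": 1,"x": 0,"y": 0,"z": 1,"roll": 0}]}}

```text
clock: 10.78
tcp_pos: [0.6092, -0.176, 0.1533]
orientation: [0.003, 0.707, 0.707, 0.001]
wrist_force: [-2.3, 0.7, 14.4]
finger_gap: 0.0199
grip_force: 80.6
```

Request:
{"method": "servo_tool", "body": {"increments": [{"grip": 1,"x": 0,"y": 0,"z": 1,"roll": 0},{"grip": 1,"x": 0,"y": 0,"z": 1,"roll": 0},{"grip": 1,"x": 0,"y": 0,"z": 1,"roll": 0},{"grip": 1,"x": 0,"y": 0,"z": 1,"roll": 0},{"grip": 1,"x": 0,"y": 0,"z": 1,"roll": 0}]}}

```text
clock: 11.2
tcp_pos: [0.6092, -0.176, 0.1483]
orientation: [0.003, 0.707, 0.707, 0.001]
wrist_force: [-3.3, 0.9, 13.6]
finger_gap: 0.02
grip_force: 80.6
```

Request:
{"method": "servo_tool", "body": {"increments": [{"grip": 1,"x": 0,"y": 0,"z": 1,"roll": 0},{"grip": 1,"x": 0,"y": 0,"z": 1,"roll": 0},{"grip": 1,"x": 0,"y": 0,"z": 0.7,"roll": 0},{"grip": 1,"x": 0,"y": 0,"z": 0.7,"roll": 0},{"grip": 1,"x": 0,"y": 0,"z": 0.6,"roll": 0}]}}

```text
clock: 11.62
tcp_pos: [0.6092, -0.176, 0.1442]
orientation: [0.003, 0.707, 0.707, 0.001]
wrist_force: [-2.6, -0.5, 14.5]
finger_gap: 0.0201
grip_force: 80.6
```

Request:
{"method": "servo_tool", "body": {"increments": [{"grip": 1,"x": 0,"y": 0,"z": 0.5,"roll": 0},{"grip": 1,"x": 0,"y": 0,"z": 0.5,"roll": 0},{"grip": 1,"x": 0,"y": 0,"z": 0.4,"roll": 0},{"grip": 1,"x": 0,"y": 0,"z": 0.4,"roll": 0},{"grip": 1,"x": 0,"y": 0,"z": 0.4,"roll": 0}]}}

```text
clock: 12.03
tcp_pos: [0.6092, -0.176, 0.142]
orientation: [0.003, 0.707, 0.707, 0.001]
wrist_force: [-1.9, 0.5, 14.2]
finger_gap: 0.0203
grip_force: 80.6
```

Request:
{"method": "servo_tool", "body": {"increments": [{"grip": 1,"x": 0,"y": 0,"z": 0.3,"roll": 0},{"grip": 1,"x": 0,"y": 0,"z": 0.3,"roll": 0},{"grip": 1,"x": 0,"y": 0,"z": 0.3,"roll": 0},{"grip": 1,"x": 0,"y": 0,"z": 0.3,"roll": 0},{"grip": 1,"x": 0,"y": 0,"z": 0.3,"roll": 0}]}}

```text
clock: 12.45
tcp_pos: [0.6094, -0.1761, 0.141]
orientation: [0.003, 0.707, 0.707, 0.001]
wrist_force: [-2.3, 0.3, 16.5]
finger_gap: 0.0198
grip_force: 80.9
```

The force is rising and travel is falling short, as expected at the stop. I'll confirm with small increments.

Request:
{"method": "servo_tool", "body": {"increments": [{"grip": 1,"x": 0,"y": 0,"z": 0.3,"roll": 0},{"grip": 1,"x": 0,"y": 0,"z": 0.3,"roll": 0},{"grip": 1,"x": 0,"y": 0,"z": 0.3,"roll": 0},{"grip": 1,"x": 0,"y": 0,"z": 0.2,"roll": 0},{"grip": 1,"x": 0,"y": 0,"z": 0,"roll": 0}]}}

```text
clock: 12.87
tcp_pos: [0.6098, -0.1764, 0.1409]
orientation: [0.004, 0.707, 0.707, 0.001]
wrist_force: [-3.5, 0.1, 19.2]
finger_gap: 0.0203
grip_force: 81.2
```

Dead stop confirmed: TCP z holds at 140.9 mm while the force rises to about 21 N net, and this is where the bushing should bottom out. Drawing the rod out.

Request:
{"method": "servo_tool", "body": {"increments": [{"grip": 1,"x": 0,"y": 0,"z": -4,"roll": 0},{"grip": 1,"x": 0,"y": 0,"z": -5,"roll": 0},{"grip": 1,"x": 0,"y": 0,"z": -8,"roll": 0},{"grip": 1,"x": 0,"y": 0,"z": -10,"roll": 0},{"grip": 1,"x": 0,"y": 0,"z": -10,"roll": 0}]}}

```text
clock: 13.28
tcp_pos: [0.6074, -0.1749, 0.1729]
orientation: [-0.0, 0.707, 0.707, -0.0]
wrist_force: [0.2, -0.2, -1.3]
finger_gap: 0.0199
grip_force: 78.8
```

Request:
{"method": "servo_tool", "body": {"increments": [{"grip": 1,"x": 0,"y": 0,"z": -14,"roll": 0},{"grip": 1,"x": 0,"y": 0,"z": -14,"roll": 0},{"grip": 1,"x": 0,"y": 0,"z": -14,"roll": 0},{"grip": 1,"x": 0,"y": 0,"z": -14,"roll": 0},{"grip": 1,"x": 0,"y": 0,"z": -14,"roll": 0}]}}

```text
clock: 13.7
tcp_pos: [0.6076, -0.175, 0.2438]
orientation: [0.0, 0.707, 0.707, 0.0]
wrist_force: [0.5, -0.7, -1.8]
finger_gap: 0.0204
grip_force: 78.8
```

```bash
python3 -c "
from h import *
avg(5)"
```

```text
tcp mm [ 608.33 -175.29  244.67] sd [0.49 0.22 1.53] F [ 0.44  0.08 -1.5 ] [0.73 0.48 1.27] 13.9 [4.000e-04 7.071e-01 7.071e-01 2.000e-04]
```

Request:
{"method": "servo_tool", "body": {"increments": [{"grip": 1,"x": 20,"y": 0,"z": 0,"roll": 0},{"grip": 1,"x": 36,"y": 0,"z": 0,"roll": 0},{"grip": 1,"x": 40,"y": 0,"z": 0,"roll": 0},{"grip": 1,"x": 40,"y": 0,"z": 0,"roll": 0},{"grip": 1,"x": 40,"y": 0,"z": 0,"roll": 0}]}}

```text
clock: 14.37
tcp_pos: [0.6067, 0.0024, 0.2411]
orientation: [-0.001, 0.707, 0.707, -0.001]
wrist_force: [0.8, 0.3, -1.3]
finger_gap: 0.0201
grip_force: 78.8
```

Request:
{"method": "servo_tool", "body": {"increments": [{"grip": 1,"x": 40,"y": 0,"z": 0,"roll": 0},{"grip": 1,"x": 40,"y": 0,"z": 0,"roll": 0},{"grip": 1,"x": 30,"y": 0,"z": 0,"roll": 0},{"grip": 1,"x": 12,"y": 0,"z": 0,"roll": 0},{"grip": 1,"x": 4,"y": 0,"z": 0,"roll": 0}]}}

```text
clock: 14.78
tcp_pos: [0.6067, 0.1296, 0.2412]
orientation: [-0.001, 0.706, 0.708, -0.001]
wrist_force: [0.4, 0.2, -1.8]
finger_gap: 0.02
grip_force: 78.8
```

Request:
{"method": "servo_tool", "body": {"increments": [{"grip": 1,"x": 0,"y": 0,"z": 0,"roll": 0},{"grip": 1,"x": 0,"y": 0,"z": 0,"roll": 0},{"grip": 1,"x": 0,"y": 0,"z": 0,"roll": 0},{"grip": 1,"x": 0,"y": 0,"z": 0,"roll": 0}]}}

```text
clock: 15.12
tcp_pos: [0.6078, 0.1253, 0.2424]
orientation: [0.0, 0.708, 0.706, -0.0]
wrist_force: [-0.2, -0.3, -2.1]
finger_gap: 0.0201
grip_force: 78.8
```

```bash
python3 -c "
from h import *
avg(8);avg(4)
look('back',(200,170,160,120),5)"
```

```text
tcp mm [607.79 125.95 242.56] sd [0.05 0.46 0.07] F [-0.07 -0.15 -2.  ] [0.34 0.48 0.69] 15.4667 [1.000e-04 7.073e-01 7.069e-01 1.000e-04]
tcp mm [607.66 126.91 242.56] sd [0.03 0.1  0.01] F [ 0.02 -0.16 -1.64] [0.35 0.23 0.26] 15.6667 [0.     0.7071 0.7071 0.    ]
[0.6076 0.1271 0.2425] [[-0.0, 1.0, 0.0], [1.0, 0.0, 0.0], [0.0, 0.0, -1.0]] [ 0.001  0.002 -0.001 -0.     0.     0.001] 15.7167
```

View pics/back.png

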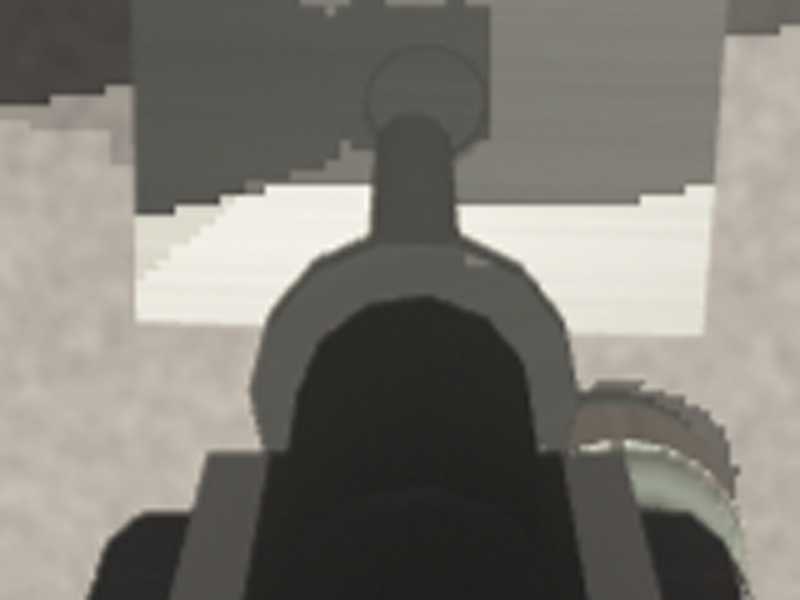

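The stand's hole spans crop x 366–488 (centre 427, top edge row 44). The tip is at x about 414 with its top edge at row 112, so it needs about 2 mm in +x.

```bash
python3 - <<'E'
from h import *
M=np.load('pics/back.npy')
f=lambda x,y:(200+(x+.5)/5-.5,170+(y+.5)/5-.5)
print("hole",atz(M,f(427,44),.1)-[0,.010],"tip",atz(M,f(414,112),.133)-[0,.006])
E
```

```text
hole [0.60929009 0.12575521] tip [0.60713284 0.12586272]
```

Request:
{"method": "servo_tool", "body": {"increments": [{"grip": 1,"x": 0,"y": 2,"z": 8,"roll": 0},{"grip": 1,"x": 0,"y": 0,"z": 12,"roll": 0},{"grip": 1,"x": 0,"y": 0,"z": 8,"roll": 0},{"grip": 1,"x": 0,"y": 0,"z": 8,"roll": 0},{"grip": 1,"x": 0,"y": 0,"z": 8,"roll": 0}]}}

```text
clock: 16.18
tcp_pos: [0.6094, 0.127, 0.1974]
orientation: [-0.0, 0.707, 0.707, -0.0]
wrist_force: [0.4, -0.1, -1.3]
finger_gap: 0.02
grip_force: 78.8
```

Request:
{"method": "servo_tool", "body": {"increments": [{"grip": 1,"x": 0,"y": 0,"z": 10,"roll": 0},{"grip": 1,"x": 0,"y": 0,"z": 15,"roll": 0},{"grip": 1,"x": 0,"y": 0,"z": 18,"roll": 0},{"grip": 1,"x": 0,"y": 0,"z": 15,"roll": 0},{"grip": 1,"x": 0,"y": 0,"z": 12,"roll": 0}]}}

```text
clock: 16.6
tcp_pos: [0.6089, 0.1269, 0.1266]
orientation: [-0.0, 0.707, 0.707, -0.001]
wrist_force: [-0.3, 0.0, -1.5]
finger_gap: 0.0201
grip_force: 78.8
```

Request:
{"method": "servo_tool", "body": {"increments": [{"grip": 1,"x": 0,"y": 0,"z": 5,"roll": 0},{"grip": 1,"x": 0,"y": 0,"z": 3,"roll": 0},{"grip": 1,"x": 0,"y": 0,"z": 2,"roll": 0},{"grip": 1,"x": 0,"y": 0,"z": 0,"roll": 0},{"grip": 1,"x": 0,"y": 0,"z": 0,"roll": 0}]}}

```text
clock: 17.02
tcp_pos: [0.6102, 0.127, 0.1193]
orientation: [0.0, 0.707, 0.707, 0.001]
wrist_force: [-1.0, -0.2, -1.1]
finger_gap: 0.0196
grip_force: 78.8
```

Request:
{"method": "servo_tool", "body": {"increments": [{"grip": 1,"x": 0,"y": 0,"z": 1.5,"roll": 0},{"grip": 1,"x": 0,"y": 0,"z": 1,"roll": 0},{"grip": 1,"x": 0,"y": 0,"z": 1,"roll": 0},{"grip": 1,"x": 0,"y": 0,"z": 0.7,"roll": 0},{"grip": 1,"x": 0,"y": 0,"z": 0.5,"roll": 0}]}}

```text
clock: 17.43
tcp_pos: [0.6097, 0.127, 0.1142]
orientation: [0.0, 0.707, 0.707, 0.0]
wrist_force: [-1.4, 0.8, 4.1]
finger_gap: 0.0197
grip_force: 79.5
```

Request:
{"method": "servo_tool", "body": {"increments": [{"grip": 1,"x": 0,"y": 0,"z": 0.5,"roll": 0},{"grip": 1,"x": 0,"y": 0,"z": 0.5,"roll": 0},{"grip": 1,"x": 0,"y": 0,"z": 0,"roll": 0}]}}

```text
clock: 17.68
tcp_pos: [0.6098, 0.127, 0.1141]
orientation: [0.0, 0.707, 0.707, 0.0]
wrist_force: [-3.0, 0.9, 6.2]
finger_gap: 0.0201
grip_force: 79.8
```

The flange is down on the plate, at the same height as when grasped. I'll ease the preload and open.

Request:
{"method": "servo_tool", "body": {"increments": [{"grip": 1,"x": 0,"y": 0,"z": -1.2,"roll": 0},{"grip": 0.6,"x": 0,"y": 0,"z": 0,"roll": 0},{"grip": 0.3,"x": 0,"y": 0,"z": 0,"roll": 0},{"grip": 0,"x": 0,"y": 0,"z": 0,"roll": 0},{"grip": 0,"x": 0,"y": 0,"z": 0,"roll": 0}], "grip_force": 20}}

```text
clock: 18.1
tcp_pos: [0.6098, 0.127, 0.1139]
orientation: [0.0, 0.707, 0.707, 0.0]
wrist_force: [0.2, 0.1, -0.4]
finger_gap: 0.0679
grip_force: 0.0
```

Request:
{"method": "servo_tool", "body": {"increments": [{"grip": 0,"x": 0,"y": 0,"z": 0,"roll": 0},{"grip": 0,"x": 0,"y": 0,"z": 0,"roll": 0},{"grip": 0,"x": 0,"y": 0,"z": 0,"roll": 0},{"grip": 0,"x": 0,"y": 0,"z": 0,"roll": 0},{"grip": 0,"x": 0,"y": 0,"z": 0,"roll": 0}]}}

```text
clock: 18.52
tcp_pos: [0.6096, 0.127, 0.114]
orientation: [0.0, 0.707, 0.707, -0.0]
wrist_force: [-0.1, -0.1, -0.3]
finger_gap: 0.0852
grip_force: 0.0
```

Request:
{"method": "servo_tool", "body": {"increments": [{"grip": 0,"x": 0,"y": 0,"z": -12,"roll": 0},{"grip": 0,"x": 0,"y": 0,"z": -25,"roll": 0},{"grip": 0,"x": 0,"y": 0,"z": -30,"roll": 0},{"grip": 0,"x": 0,"y": 0,"z": -30,"roll": 0},{"grip": 0,"x": 0,"y": 0,"z": -20,"roll": 0}]}}

```text
clock: 18.93
tcp_pos: [0.6103, 0.1271, 0.2341]
orientation: [0.001, 0.707, 0.707, 0.001]
wrist_force: [0.9, -0.1, 1.2]
finger_gap: 0.0857
grip_force: 0.0
```

Request:
{"method": "servo_tool", "body": {"increments": [{"grip": 0,"x": 0,"y": 0,"z": 0,"roll": 0},{"grip": 0,"x": 0,"y": 0,"z": 0,"roll": 0},{"grip": 0,"x": 0,"y": 0,"z": 0,"roll": 0},{"grip": 0,"x": 0,"y": 0,"z": 0,"roll": 0}]}}

```text
clock: 19.27
tcp_pos: [0.6088, 0.1269, 0.2294]
orientation: [-0.001, 0.707, 0.707, -0.001]
wrist_force: [-0.9, -0.7, -0.1]
finger_gap: 0.0853
grip_force: 0.0
```

```bash
python3 - <<'E'
from h import *
a=env.read_camera("scene")[:,:,::-1];b=env.read_camera("side")[:,:,::-1];w=env.read_camera("wrist")[:,:,::-1]
def c(i,x,y,k=60):return cv2.resize(i[y:y+k*3//4,x:x+k],(400,300),interpolation=cv2.INTER_CUBIC)
cv2.imwrite("pics/end.png",np.vstack([np.hstack([c(a,290,165),c(b,240,205)]),np.hstack([c(b,255,165),c(w,0,0,560)])]))
E
```

```text
(no output)
```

View pics/end.png

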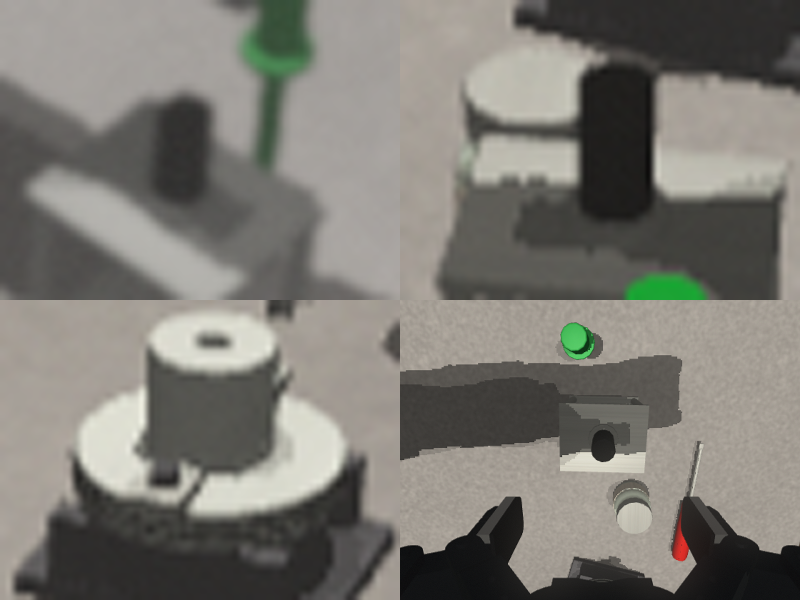

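The rod hangs upright in the stand (side-view handle at crop 616,140; scene-view handle at 183,150, as at the start). The gripper is clear of it, and the jar, the screwdriver and the hub have not moved. Handing in.

```bash
python3 -c "
from h import *
print(env.hand_in())"
```

```text
the job is handed in; nothing more can be done
None
```

The bushing is pressed out to its dead stop at about 21 N, the rod hangs upright back in its stand, and the job is handed in at about 19.5 s; the hand-in gave no verdict.

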